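Run a stylus along the joint of a fired clay tile panel

TASK

Take the cranked stylus from its wooden rest and run its tip slowly (about 3 to 4 cm a second) along the long straight joint of the clay tile panel, down inside the joint, from the end nearer the robot right to the far end, to check that the joint is clear. Do not press hard on the panel. Then lift the stylus out and lay it back on its rest, across both uprights.

Things in the scene. Friction and masses are not known exactly. Their poses are not given: they have to be found in the camera images.
- stylus_grip (a point): Centre of the cranked stylus's handle, the place to grasp it from above. Handle: level square wooden bar 130 long, 18 wide, 18 mm high. A 6 mm steel rod leaves one end and turns straight down. Own x: along the handle to the rod; z up. The rod's tip is 85 mm along x and 54 mm below this point. Weighs about 60 g. Starts loose across both uprights of the rest, this point 69 mm above the table.
- stylus_tip (a point): Lower tip of the stylus's 6 mm steel rod (round end), 45 mm below the underside of the handle. Axes as for the handle centre. The straight round stick on the table is another tool, not wanted.
- panel: Fixed panel: 3 flat clay slabs on a 200 x 200 mm plywood board. Origin: centre of underside, on the table; x along the long joint, from the end nearer the robot to the far end. Slab faces are 24 mm above the table, joint floor 10 mm. The long joint is an open channel 20 wide, 14 deep, along y = 0 from x = -90 to 90 mm, ends open. A short one branches off its middle to -y: do not trace it.
- rest: Fixed dark wood tool rest. Origin: centre of underside, on the table; x along its length. Base 126 x 66 x 10 mm; two uprights 14 thick at x = -48 and 48 mm, flat tops 60 mm above the table, 8 mm lips at y = -30 and 30 (54 mm clear between). The fingers fit in the 82 mm gap between uprights. The handle lies along x, its middle over the origin, the steel rod hanging free past one end.
Things that resemble listed ones, but are neither listed nor needed, are in the scene too. Leave any blue or turquoise look-alike of the part that bears stylus_grip alone.

How it is judged:
By the outcome, as a careful person would: the job done as asked, in the order asked, and still so for the second after the job is handed in, with the robot touching nothing.
It also fails if it takes over 58 s, if anything falls off the work surface, if the arm or the gripper's body presses on something with over 40 N, if the wrist force passes 120 N, or if a joint passes its speed limit or range.

ROBOT

A 6-joint arm with a two-finger parallel gripper is mounted at the origin on the work surface. World frame = base frame: x ahead of the robot, y to its left, z up, the work surface at z = 0. Lengths are in mm, angles in rad, forces in N, time in s.
With the tool pointing down it reaches from about 400 to 925 mm from the base axis. Payload 12.5 kg.
Tool frame: the origin (TCP) lies at the very end of the fingers, on their centre line; the grasp point (between the pads) lies 19 mm behind it; z points along the fingers, y is the line along which they close (so a half turn about z gives the same grasp; the last joint's range is limited). The gripper opens to 95 mm and grips with 3 to 60 N. Pads are 20 mm wide; open, the fingers measure 119 mm over their backs; the gripper's body (75 mm by 180 mm) begins 59 mm behind the grasp point.
Start: joints at [-1.339, 0.491, 1.559, -0, 1.092, -0.106], TCP at [207.156, -589.689, 214.661] pointing down, gripper open.
Joint ranges: [-3.1, 3.1], [-0.84, 2.19], [0.05, 2.79], [-1.13, 4.28], [0.06, 2.93], [-2.69, 2.69]. Speed limits (rad/s): [2.22, 2.22, 2.79, 3.14, 3.14, 3.14].

INTERFACE

Orientations are given as [roll, pitch, yaw] about the fixed x, y, z axes, in that order (R = Rz(yaw) Ry(pitch) Rx(roll)).
In Python, from cell import state, imaging, env, spot_in, mark_of gives the robot as it stands. The module is installed in compiled form; this text tells all that it offers.
- The arm moves only by the tool step_arm, never from a script. Its argument "increments" is a list of rows, each an object with "slide": the shift along the tool's x, y, z in m, a list of three; "roll": the turn about the tool's z in rad. A call has 1 to 5 rows; each row is the pose to reach, as a shift and turn from the pose commanded when the call began, along the tool's axes at that moment; what a row does not reach only later rows make up. A row lasts 1/8 s, in which the tool goes at most 62.5 mm and 10.7 degrees, less where a joint would pass 70% of its speed; a pose out of reach is approached as far as the arm can. A call with a gripper value outside its range is refused whole. "fingers" is the opening, from 0 (shut) to 1 (fully open), set as the call begins (left out, the last holds). The fingers move at their own pace and stop on an object; the grip force is fixed at half the most. Time passes only in rows, so rows that repeat a pose let the fingers close. It gives the time, the measured TCP pose, the force, the opening and the grip force at its end, in the units of the state.
- state(): the state, without advancing time (a new reading comes with each control period).
- imaging.read_camera(name): name is "scene" or "top"; returns a dict with "color" (400x640x3 uint8, red, green, blue), "z_map" (400x640 float32, mm along the optical axis (not along the pixel's ray), 0 where there is no reading), "intrinsics" (3x3 intrinsics, pixels), "distortion" ([k1, k2, p1, p2, k3] as OpenCV has them; the pictures are not rectified), "camera_from_world" (4x4, takes a point from world to camera coordinates). Camera axes: x right, y up, looking along -z (the intrinsics and any distortion apply to the point x, -y, -z); pixel columns grow to the right and rows downward; lengths in mm; the calibration is good to about 2 mm. A picture is of the moment at which its call begins.
- env.job_done(): hands the job in; it is judged then, once.
Trained networks look in the newest picture that a camera, given by its name, has taken for a name from the list of things; names that differ only in an ending like _2 or _b are one class to them, and where a whole thing is asked for, a point or a joint stands for the part that bears it (a point fixed in the world has none). Each returns a list of dicts, best first, with "confidence" (0 to 1); they miss things now and then, are a little off and sometimes report something else, mostly with a low value. They report only what shows in the picture. A call takes as long as a camera call. They do not tell look-alikes from the thing itself.
- spot_in(camera, target): "bbox" ([left, top, right, bottom] in pixels, round what is visible of it).
- mark_of(camera, target): "uv" ([column, row] in pixels: a listed point, or the origin of a listed thing).
The state is a dict: "t": time; "joints": joint angles; "qvel": joint speeds; "tau": joint torques, N m; "eef_pos": TCP position; "tcp_rot": TCP orientation; "ft_force": force on the tool from outside, world axes, zero at the start; "moment": the same for the moment, N m; "opening": opening from 0.0 (shut) to 1.0 (fully open); "grip_force": force on a finger pad.
Only numpy, scipy, OpenCV 4.12 (cv2) and the standard library are available. Lean on these libraries where they do the work, as an engineer would, in place of code of your own. Each camera call takes 0.05 s, during which the arm holds its last target. There are 200 camera calls.

## Working session

There is one attempt and no reset: what is moved stays moved. The work goes in short steps, Python scripts to look and compute and a tool call to move; the robot and the scene stay as the last step left them, time stands still between calls to the robot, and variables do not carry over. Pictures are saved under pics/ and viewed, at most 10 in all, crops included, and the job is handed in when it is done.

Besides the shell and the picture viewer there is one more tool, called after "Emit:" as name([rows], argument=value, ...), one row to a line, values as JSON. step_arm: Moves the arm, as the interface text tells. Its arguments: {"type":"object","properties":{"increments":{"type":"array"},"fingers":{"type":"number"}},"required":["increments"]}

```bash
mkdir -p pics
cat > h.py <<'E'
import numpy as np, cv2
from cell import state, imaging, env, spot_in, mark_of
def cam(n): return imaging.read_camera(n)
def ray(c,uv):
    p=cv2.undistortPoints(np.array([[uv]],float),c["intrinsics"],np.array(c["distortion"],float))[0,0]
    T=np.array(c["camera_from_world"]); R=T[:3,:3]; o=-R.T@T[:3,3]
    return o, R.T@np.array([p[0],-p[1],-1.])
def at_z(c,uv,z):
    o,d=ray(c,uv); return o+d*(z-o[2])/d[2]
def by_depth(c,uv):
    o,d=ray(c,uv); return o+d*c["z_map"][int(round(uv[1])),int(round(uv[0]))]
def proj(c,P):
    T=np.array(c["camera_from_world"]); q=(T[:3,:3]@np.atleast_2d(P).T).T+T[:3,3]
    q=q*[1,-1,-1]
    return cv2.projectPoints(q,np.zeros(3),np.zeros(3),c["intrinsics"],np.array(c["distortion"],float))[0][:,0]
E
python3 - <<'E'
from h import *
np.set_printoptions(precision=1,suppress=True)
Z={"stylus_grip":69,"stylus_tip":15,"panel":0,"rest":0}
for n in ("scene","top"):
    c=cam(n); cv2.imwrite(f"pics/{n}0.png",c["color"][...,::-1])
    o,d=ray(c,(320,200)); print(n,o,d)
    for k,z in Z.items():
        for m in mark_of(n,k)[:3]: print(k,round(m["confidence"],2),np.array(m["uv"]),at_z(c,m["uv"],z),by_depth(c,m["uv"]))
        for m in spot_in(n,k)[:3]: print("   box",round(m["confidence"],2),np.array(m["bbox"]))
E
```

```text
scene [ 791.9 -454.1  468.5] [-0.5  0.7 -0.5]
stylus_grip 0.8 [330.4 158.6] [265.8 226.9  69. ] [199.9 312.2  19. ]
stylus_grip 0.78 [408.  207.8] [532. 150.  69.] [537.4 137.6  77.2]
stylus_grip 0.66 [175.2 271.4] [ 347.6 -267.3   69. ] [ 282.4 -239.8   10.4]
   box 0.89 [386.2 193.9 431.3 221.8]
   box 0.65 [119.  252.4 210.2 287. ]
   box 0.62 [318.7 148.1 339.2 177.1]
stylus_tip 0.93 [117.  267.5] [ 200.1 -306.6   15. ] [ 182.6 -302.2    1.6]
stylus_tip 0.87 [362.5 180.6] [341.9 270.2  15. ] [339.2 274.5  12.3]
stylus_tip 0.6 [335.  145.2] [142.7 407.2  15. ] [120.1 437.2  -0.8]
   box 0.76 [120.6 249.3 213.  288.4]
   box 0.72 [339.7 183.  357.2 215.8]
   box 0.68 [321.  150.  338.5 174.5]
panel 0.63 [302.8 338.9] [ 548.2 -188.8    0. ] [ 554.1 -195.2   11.3]
   box 0.71 [210.8 268.1 400.1 400. ]
rest 0.59 [403.4 232.9] [529.1 156.2   0. ] [556.6  92.4  48.9]
   box 0.95 [373.8 194.  433.6 252.5]
top [ 234.8   54.2 1136.6] [ 0.2 -0.  -1. ]
stylus_grip 0.92 [259.  223.3] [344.9 167.7  69. ] [350.  173.   19.5]
stylus_grip 0.71 [264.6 138.1] [533.9 161.3  69. ] [531.1 160.3  79. ]
stylus_grip 0.7 [197.7 291. ] [198.2 294.5  69. ] [196.4 306.3  16.7]
   box 0.86 [229.  129.1 298.1 144.7]
   box 0.62 [155.8 268.8 216.3 323.6]
stylus_tip 0.83 [160.3 309.6] [152.8 390.   15. ] [152.7 390.5  13.1]
stylus_tip 0.67 [215.3 229.7] [334.3 272.2  15. ] [334.6 272.8  11.8]
stylus_tip 0.63 [232.8 138. ] [548.4 240.8  15. ] [539.9 235.7  45.5]
   box 0.93 [215.3 201.1 281.7 247.2]
   box 0.92 [159.4 269.4 218.6 323.9]
   box 0.72 [230.2 130.8 300.3 148.8]
panel 0.61 [415.2 142.1] [ 549.2 -186.7    0. ] [ 546.  -184.2   11.6]
   box 0.92 [371.2  97.6 458.9 184.1]
rest 0.64 [273.7 143.8] [539.6 146.4   0. ] [522.5 141.2  63.8]
   box 0.86 [244.1 119.4 302.6 166.1]
```

View pics/scene0.png

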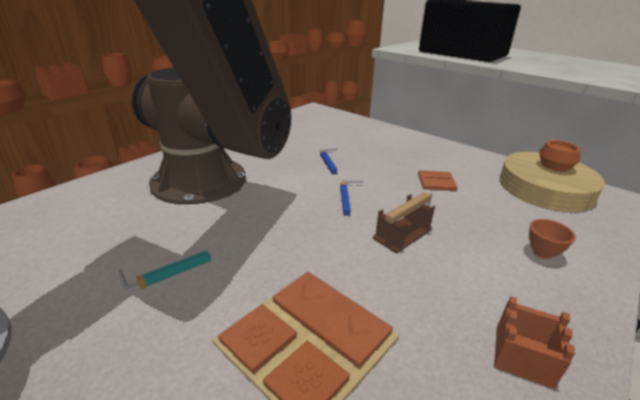

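View pics/top0.png

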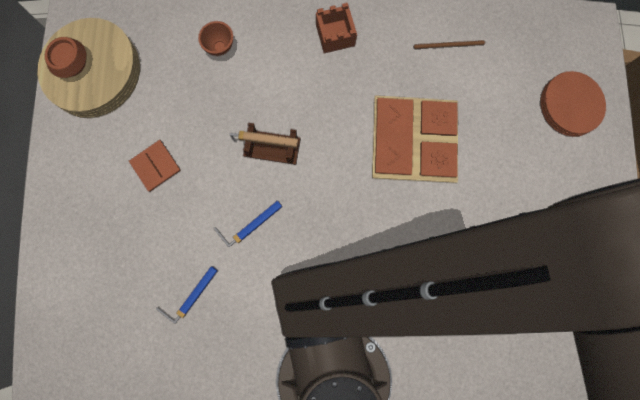

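The wanted stylus must be the bare wooden handle on the dark rest: scene (408,207), top (265,138).

Possible mix-ups:
- Blue look-alikes: top (258,222) and (198,291); scene (345,198) and (329,160).
- Turquoise look-alike: scene (175,270).
- Round stick: top (450,44).

The long joint is the vertical gap at top column ~417, rows 98–182. The short branch goes right, toward -y.

Run:
```python
from h import *
np.set_printoptions(precision=2,suppress=True)
s=state(); print({k:s[k] for k in("t","eef_pos","tcp_rot","ft_force","opening")})
c=cam("top"); img=c["color"]
a=cv2.resize(img[105:180,215:315,::-1],None,fx=4,fy=4,interpolation=cv2.INTER_CUBIC)
b=cv2.resize(img[88:193,362:468,::-1],None,fx=3.5,fy=3.5,interpolation=cv2.INTER_CUBIC)
h=max(a.shape[0],b.shape[0]); P=lambda i:np.pad(i,((0,h-i.shape[0]),(0,0),(0,0)))
cv2.imwrite("pics/crop1.png",np.hstack([P(a),P(b)]))
def cloud(u0,u1,v0,v1):
    uv=np.array([(u,v) for v in range(v0,v1) for u in range(u0,u1)],float)
    return uv,np.array([by_depth(c,p) for p in uv])
def rect(P):
    r=cv2.minAreaRect(P[:,:2].astype(np.float32)); return r
uv,W=cloud(215,315,105,180)
hsv=cv2.cvtColor(img,cv2.COLOR_RGB2HSV)
print("rest heights",np.percentile(W[W[:,2]>30][:,2],[5,50,95]))
m=(W[:,2]>71)&(W[:,2]<95); H=W[m]; print("handle",m.sum(),rect(H),np.median(H[:,2]))
# colour based handle, intersect with plane z=78
V=hsv[uv[:,1].astype(int),uv[:,0].astype(int)]
m2=(V[:,0]<25)&(V[:,1]>70)&(V[:,2]>120)
Q=np.array([at_z(c,p,78) for p in uv[m2]]); print("col handle",m2.sum(),rect(Q),Q.mean(0))
m3=(V[:,2]<95)&(W[:,2]>4); R=W[W[:,2]>5]; print("rest all",rect(R))
uv,W=cloud(362,468,88,193)
m=W[:,2]>5; print("panel",m.sum(),rect(W[m]))
V=hsv[uv[:,1].astype(int),uv[:,0].astype(int)]
print("board z",np.percentile(W[m][:,2],[5,25,50,75,95]))
slab=(V[:,0]<12)&(V[:,1]>120)
S=np.array([at_z(c,p,24) for p in uv[slab]]); print("slabs",rect(S))
# joint: per row, columns gap between slabs
sl=slab.reshape(105,106)
for r in range(12,94,8):
    row=sl[r]; idx=np.where(row)[0]
    g=[(i,j) for i,j in zip(idx[:-1],idx[1:]) if j-i>3]
    print(r+88,[(i+362,j+362, at_z(c,(i+362.5,r+88),24)[:2], at_z(c,(j+362-.5,r+88),24)[:2]) for i,j in g], idx[:1]+362, idx[-1:]+362)
```

```text
{'t': 0.9, 'eef_pos': array([ 207.16, -589.7 ,  214.66]), 'tcp_rot': array([3.14, 0.  , 0.34]), 'ft_force': array([ 0.05, -0.16,  0.6 ]), 'opening': 0.9999768158256326}
rest heights [44.26 75.81 82.97]
handle 526 ((525.331787109375, 166.18017578125), (149.97601318359375, 59.61171340942383), 72.5723876953125) 78.5446116057949
col handle 441 ((531.5821533203125, 154.03665161132812), (130.00234985351562, 17.16817283630371), 82.87244415283203) [531.48 154.32  78.  ]
rest all ((433.3712158203125, 167.69137573242188), (399.5101318359375, 234.00619506835938), 0.6064355373382568)
panel 7067 ((444.50836181640625, -154.67800903320312), (293.3340759277344, 514.1348876953125), 74.82250213623047)
board z [ 8.38 15.13 23.72 25.7  28.12]
slabs ((555.70361328125, -184.36880493164062), (187.70681762695312, 179.50302124023438), 87.743896484375)
100 [] [377] [412]
108 [(np.int64(412), np.int64(422), array([ 625.02, -177.32]), array([ 625.55, -198.64]))] [377] [456]
116 [(np.int64(412), np.int64(422), array([ 605.42, -176.82]), array([ 605.93, -198.07]))] [377] [456]
124 [(np.int64(412), np.int64(422), array([ 585.97, -176.34]), array([ 586.46, -197.51]))] [377] [456]
132 [(np.int64(412), np.int64(421), array([ 566.65, -175.87]), array([ 567.07, -194.63]))] [377] [456]
140 [] [376] [411]
148 [(np.int64(411), np.int64(421), array([ 528.36, -172.68]), array([ 528.78, -193.65]))] [376] [456]
156 [(np.int64(411), np.int64(421), array([ 509.43, -172.28]), array([ 509.83, -193.19]))] [376] [456]
164 [(np.int64(411), np.int64(421), array([ 490.61, -171.9 ]), array([ 490.99, -192.74]))] [376] [456]
172 [(np.int64(411), np.int64(421), array([ 471.9 , -171.53]), array([ 472.26, -192.32]))] [376] [456]
180 [] [] []
```

View pics/crop1.png

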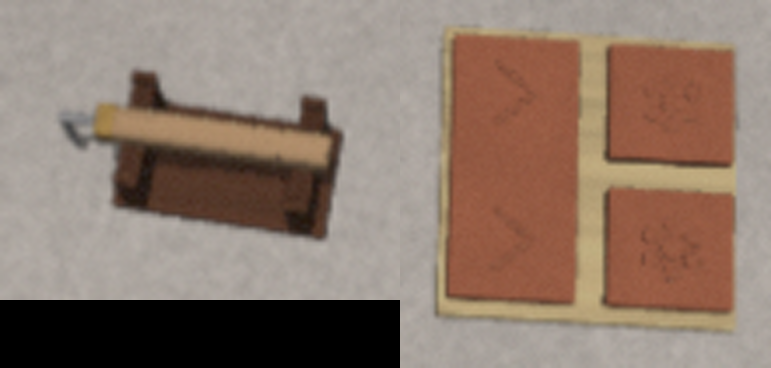

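```bash
cat > fit.py <<'E'
from h import *
from scipy.optimize import least_squares
from scipy.ndimage import map_coordinates
np.set_printoptions(precision=2,suppress=True)
def W(p,q,z): 
    c,s=np.cos(p[2]),np.sin(p[2]); return np.array([p[0]+c*q[0]-s*q[1],p[1]+s*q[0]+c*q[1],z])
t=np.r_[-80:-14:12j,14:80:12j]; tt=np.linspace(-80,80,24)
E={"top":[[(x,10) for x in tt],[(x,-10) for x in t] ,[(90,y) for y in np.linspace(20,80,12)],[(90,y) for y in np.linspace(-80,-20,12)]],
   "scene":[[(x,-10) for x in t],[(x,10) for x in tt],[(-90,y) for y in np.linspace(20,80,12)]]}
def fit(n,edges,p,half=7):
    c=cam(n); g=cv2.GaussianBlur(c["color"],(0,0),.7)[...,1].astype(float)
    for it in range(6):
        rows=[]
        for L in edges:
            uv=proj(c,[W(p,q,24) for q in L]); d=uv[-1]-uv[0]; d/=np.linalg.norm(d); nrm=np.array([-d[1],d[0]])
            k=np.arange(-half,half+.1,.25)
            for q,u in zip(L,uv):
                pr=map_coordinates(g,[u[1]+k*nrm[1],u[0]+k*nrm[0]],order=1); gr=np.abs(np.gradient(pr)); rows.append((q,u+nrm*k[gr.argmax()],nrm))
        f=lambda p:[(proj(c,W(p,q,24))[0]-m)@nr for q,m,nr in rows]
        r=least_squares(f,p,loss="soft_l1",f_scale=.5,x_scale=[1,1,.01]); p=r.x; half=max(3,half-1)
    return p,np.median(np.abs(f(p)))
if __name__=="__main__":
    p0=np.array([550,-186,-.039])
    for n in E:
        i=[0,2] if n=="top" else [0,2]
        print(n,fit(n,[E[n][k] for k in i],p0))
    c=cam("scene"); p,_=fit("scene",[E["scene"][0],E["scene"][2]],p0)
    im=c["color"][...,::-1].copy()
    im=cv2.resize(im,None,fx=2,fy=2,interpolation=cv2.INTER_CUBIC)
    for q in [(x,y) for x in (-90,0,90) for y in (-10,10)]:
        u=proj(c,W(p,q,24))[0]*2+.5; cv2.circle(im,tuple(int(v) for v in u),2,(0,255,0),-1)
    # handle prediction drawn
    a=np.radians(82.87); h=np.array([531.6,154,78]); d=np.array([np.cos(a),np.sin(a),0]); w=np.array([-d[1],d[0],0])
    for sx in(-65,65):
        for sy in(-9,9):
            u=proj(c,h+sx*d+sy*w)[0]*2+.5; cv2.circle(im,tuple(int(v) for v in u),2,(0,0,255),-1)
    cv2.imwrite("pics/fit1.png",im[340:800,400:920])
E
python3 fit.py
```

```text
top (array([ 554.86, -203.2 ,   -0.05]), np.float64(0.23361991518641473))
scene (array([ 556.91, -174.73,   -0.04]), np.float64(0.12557349640407098))
```

View pics/fit1.png

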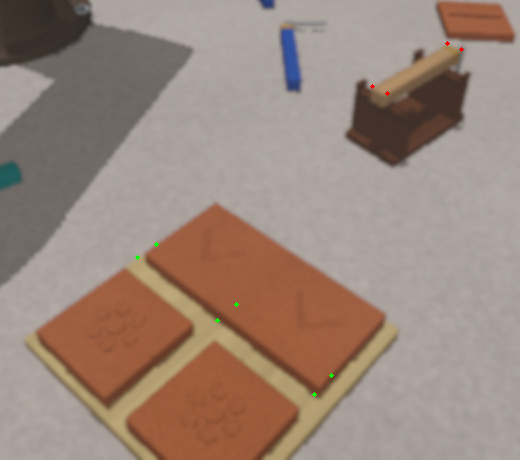

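```bash
cat > fit2.py <<'E'
from fit import *
for n in E:
    for y in (-184,-187):
        print(n,fit(n,[E[n][k] for k in [0,2]],np.array([554,y,-.039]),3))
# handle mask in both cameras: rect in plane z=78
for n,(u0,u1,v0,v1) in {"top":(215,315,105,180),"scene":(380,440,188,230)}.items():
    c=cam(n); hsv=cv2.cvtColor(c["color"],cv2.COLOR_RGB2HSV)[v0:v1,u0:u1]
    m=((hsv[...,0]<25)&(hsv[...,1]>70)&(hsv[...,2]>(120 if n=="top" else 130))).astype(np.uint8)
    k,l,st,_=cv2.connectedComponentsWithStats(m); b=1+st[1:,4].argmax()
    v,u=np.where(l==b); uv=np.c_[u+u0,v+v0]
    for z in (78,) : print(n,len(uv),cv2.minAreaRect(np.array([at_z(c,p,z)[:2] for p in uv],np.float32)), st[b])
    D=np.array([by_depth(c,p) for p in uv]); print("depth median",np.median(D,0))
    # overlay residual: 78-plane corners
    print(proj(c,[(531.6,154,78)]))
E
python3 fit2.py
python3 - <<'E'
import sys; sys.path.insert(0,'.')
from h import *
c=cam("scene"); im=cv2.resize(c["color"][185:260,365:445,::-1],None,fx=8,fy=8,interpolation=cv2.INTER_CUBIC)
a=np.radians(82.87); d=np.array([np.cos(a),np.sin(a),0]); w=np.array([-d[1],d[0],0])
for sx in(-65,65):
    for sy in(-9,9):
        u=(proj(c,np.array([531.6,154,78])+sx*d+sy*w)[0]-[365,185])*8+4; cv2.circle(im,tuple(int(v) for v in u),3,(0,255,0),-1)
cv2.imwrite("pics/rest1.png",im)
E
```

```text
top (array([ 556.04, -185.92,   -0.05]), np.float64(0.25463386252913633))
top (array([ 556.51, -185.8 ,   -0.04]), np.float64(0.28118832700117263))
scene (array([ 556.09, -188.91,   -0.04]), np.float64(0.028790242058498845))
scene (array([ 556.11, -188.88,   -0.04]), np.float64(0.040121125000490504))
top 440 ((531.6312255859375, 154.0289306640625), (129.99273681640625, 17.055227279663086), 82.78724670410156) [ 23  26  60  15 440]
depth median [531.31 154.79  79.01]
[[267.5  138.02]]
scene 299 ((531.7887573242188, 149.5941619873047), (133.3663330078125, 18.650062561035156), 82.58809661865234) [  6   5  44  25 299]
depth median [532.09 144.1   78.4 ]
[[409.4  203.25]]
```

View pics/rest1.png

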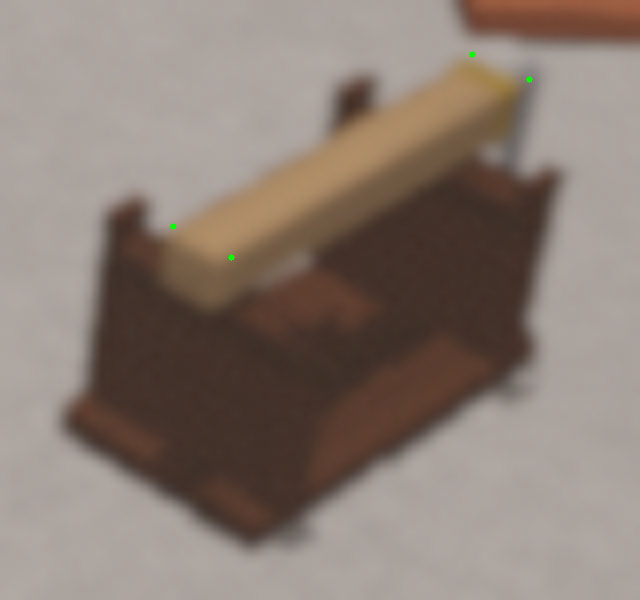

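The two cameras agree within the calibration:
- **Handle centre:** about (531.7, 152.5), axis yaw 1.444, with the rod toward +y.
- **Panel:** about (556.2, -187.4), yaw -0.04.

The crop confirms the bare wooden handle with its steel rod on the dark rest. Moving now.

Emit:
step_arm([
  {"slide": [0.056,-0.0247,0],"roll": -0.18},
  {"slide": [0.112,-0.0494,0],"roll": -0.36},
  {"slide": [0.168,-0.0741,0],"roll": -0.54},
  {"slide": [0.224,-0.0988,0],"roll": -0.72},
  {"slide": [0.28,-0.1235,0],"roll": -0.9},
], fingers=1)

```text
t: 2.12
eef_pos: [431.7, -378.9, 214.9]
tcp_rot: [3.141, 0.0, 1.244]
ft_force: [0.6, -0.2, 0.6]
opening: 0.998
grip_force: 0.0
```

```bash
cat > go.py <<'E'
import sys
from h import *
np.set_printoptions(precision=4,suppress=True)
s=state(); p=np.array(s["eef_pos"]); y=s["tcp_rot"][2]; t=np.array([float(v) for v in sys.argv[1:5]])
d=t[:3]-p; c,k=np.cos(y),np.sin(y)
print("t",s["t"],"pos",p,"rot",s["tcp_rot"],"F",s["ft_force"],"open",s["opening"],s["grip_force"])
print("slide m",np.array([c*d[0]+k*d[1],k*d[0]-c*d[1],-d[2]])/1e3,"roll",y-t[3],"dist",np.linalg.norm(d))
E
python3 go.py 531.7 152.5 160 1.444
```

```text
t 2.125 pos [ 431.6808 -378.9371  214.8521] rot [3.1411 0.0003 1.2436] F [ 0.5527 -0.1604  0.5549] open 0.9976520464896329 0.0
slide m [ 0.5354 -0.0761  0.0549] roll -0.20039542459573134 dist 543.5420602237061
```

Emit:
step_arm([
  {"slide": [0.055,-0.008,0],"roll": -0.1},
  {"slide": [0.11,-0.016,0],"roll": -0.2},
  {"slide": [0.165,-0.024,0],"roll": -0.2},
  {"slide": [0.22,-0.032,0],"roll": -0.2},
  {"slide": [0.275,-0.04,0],"roll": -0.2},
])

```text
t: 2.75
eef_pos: [482.7, -105.7, 214.9]
tcp_rot: [3.141, 0.0, 1.438]
ft_force: [1.1, 0.6, -0.4]
opening: 0.995
grip_force: 0.0
```

```bash
python3 go.py 531.7 152.5 150 1.444
```

```text
t 2.75 pos [ 482.6686 -105.6984  214.8555] rot [3.141  0.0002 1.4376] F [ 1.126   0.5714 -0.4225] open 0.9954712635961843 0.0
slide m [0.2624 0.0143 0.0649] roll -0.0064263150534726865 dist 270.6967222121405
```

Emit:
step_arm([
  {"slide": [0.056,0.003,0.01],"roll": -0.006},
  {"slide": [0.112,0.006,0.02],"roll": -0.006},
  {"slide": [0.168,0.009,0.035],"roll": -0.006},
  {"slide": [0.22,0.012,0.05],"roll": -0.006},
  {"slide": [0.262,0.014,0.065],"roll": -0.006},
], fingers=1)

```text
t: 3.38
eef_pos: [531.3, 152.5, 149.2]
tcp_rot: [3.141, -0.0, 1.445]
ft_force: [0.6, -1.4, 0.3]
opening: 1.004
grip_force: 0.0
```

```bash
python3 go.py 531.7 152.5 50 1.444
```

```text
t 3.375 pos [531.3045 152.4997 149.2319] rot [ 3.1411 -0.      1.4447] F [ 0.6146 -1.3553  0.2961] open 1.0038968361379623 0.0
slide m [0.0001 0.0004 0.0992] roll 0.0006998077480127041 dist 99.23265357691942
```

Emit:
step_arm([
  {"slide": [0,0,0.03]},
  {"slide": [0,0,0.06]},
  {"slide": [0,0,0.08]},
  {"slide": [0,0,0.099]},
  {"slide": [0,0,0.099]},
])

```text
invalid input at $.increments[0]: expected keys slide, roll
```

Emit:
step_arm([
  {"slide": [0,0,0]},
  {"slide": [0,0,0]},
  {"slide": [0,0,0]},
  {"slide": [0,0,0]},
  {"slide": [0,0,0]},
], fingers=0)

```text
invalid input at $.increments[0]: expected keys slide, roll
```

Emit:
step_arm([
  {"slide": [0,0,0]},
  {"slide": [0,0,0]},
  {"slide": [0,0,0]},
  {"slide": [0,0,0]},
])

```text
invalid input at $.increments[0]: expected keys slide, roll
```

Run:
```python
from h import *
im=[]
for n,(u0,u1,v0,v1) in {"top":(215,315,95,175),"scene":(360,450,170,260)}.items():
    c=cam(n); a=cv2.resize(c["color"][v0:v1,u0:u1,::-1],(400,int(400*(v1-v0)/(u1-u0))),interpolation=cv2.INTER_CUBIC); im.append(np.pad(a,((0,400-a.shape[0]),(0,0),(0,0))))
cv2.imwrite("pics/grasp.png",np.hstack(im))
```

```text
(no output)
```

View pics/grasp.png

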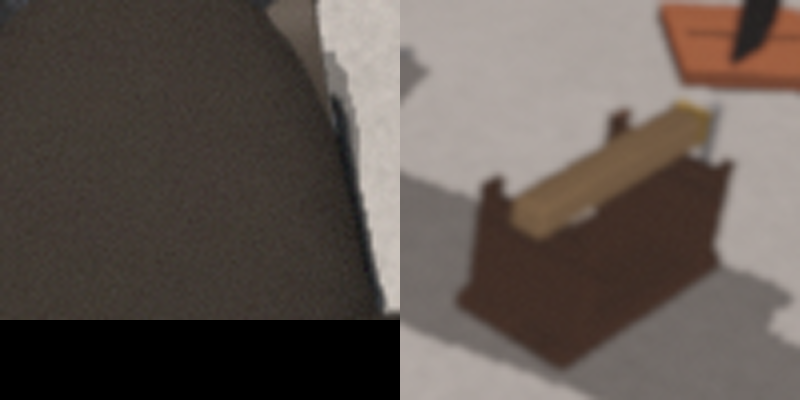

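The picture shows the arm covering the top view, with the stylus still on its rest at crop position (610,165). All three moves were refused because "roll" is required. I'm resending the descent first.

Emit:
step_arm([
  {"slide": [0,0,0.03],"roll": 0},
  {"slide": [0,0,0.06],"roll": 0},
  {"slide": [0,0,0.08],"roll": 0},
  {"slide": [0,0,0.099],"roll": 0},
  {"slide": [0,0,0.099],"roll": 0},
])

```text
t: 4.1
eef_pos: [530.7, 149.7, 49.9]
tcp_rot: [-3.14, 0.001, 1.443]
ft_force: [-1.0, -0.1, 0.6]
opening: 0.996
grip_force: 0.0
```

Emit:
step_arm([
  {"slide": [0.002,0,0],"roll": 0},
  {"slide": [0.002,0,0],"roll": 0},
  {"slide": [0.002,0,0],"roll": 0},
  {"slide": [0.002,0,0],"roll": 0},
  {"slide": [0.002,0,0],"roll": 0},
], fingers=0)

```text
t: 4.72
eef_pos: [531.4, 152.4, 50.7]
tcp_rot: [3.141, 0.0, 1.444]
ft_force: [0.3, -0.0, -0.4]
opening: 0.531
grip_force: 0.0
```

Emit:
step_arm([
  {"slide": [0,0,0],"roll": 0},
  {"slide": [0,0,0],"roll": 0},
  {"slide": [0,0,0],"roll": 0},
  {"slide": [0,0,0],"roll": 0},
])

```text
t: 5.22
eef_pos: [531.3, 152.4, 50.6]
tcp_rot: [-3.142, 0.0, 1.444]
ft_force: [-0.5, -0.9, -0.4]
opening: 0.186
grip_force: 30.0
```

Emit:
step_arm([
  {"slide": [0,0,-0.01],"roll": 0},
  {"slide": [0,0,-0.03],"roll": 0},
  {"slide": [0,0,-0.055],"roll": 0},
  {"slide": [0,0,-0.08],"roll": 0},
  {"slide": [0,0,-0.09],"roll": 0},
])

```text
t: 5.85
eef_pos: [531.8, 152.5, 142.3]
tcp_rot: [3.139, -0.001, 1.444]
ft_force: [0.4, 0.3, -0.2]
opening: 0.191
grip_force: 30.0
```

```bash
cat > look.py <<'E'
from h import *
import sys
np.set_printoptions(precision=1,suppress=True)
s=state(); p=np.array(s["eef_pos"]); y=s["tcp_rot"][2]; print("tcp",p,s["tcp_rot"])
g=p+[0,0,19]; tip=g+[85*np.cos(y),85*np.sin(y),-54]; print("pred grip",g,"tip",tip)
for n in ("scene","top"):
    c=cam(n); print(n,"pred px",proj(c,[g,tip]).ravel())
    for k,z in (("stylus_grip",g[2]),("stylus_tip",tip[2])):
        print([(round(m["confidence"],2),np.array(m["uv"]),at_z(c,m["uv"],z)) for m in mark_of(n,k)[:4]])
    if n=="scene" and len(sys.argv)>1:
        u,v=proj(c,[tip])[0]; a,b=int(max(0,min(u-80,480))),int(max(0,min(v-60,280)))
        im=cv2.resize(c["color"][b:b+120,a:a+160,::-1],None,fx=5,fy=5,interpolation=cv2.INTER_CUBIC)
        cv2.circle(im,(int((u-a)*5+2),int((v-b)*5+2)),3,(0,255,0),-1); cv2.imwrite(sys.argv[1],im); print("origin",a,b)
E
python3 look.py pics/lift.png; python3 go.py 456 -266 140 1.444
```

```text
tcp [531.8 152.5 142.3] [ 3.1 -0.   1.4]
pred grip [531.8 152.5 161.3] tip [542.5 236.8 107.3]
scene pred px [415.6 167.  434.5 178.3]
[(0.85, array([413.4, 167.1]), array([528.8, 149. , 161.3])), (0.81, array([330.1, 161.7]), array([395.9,  58. , 161.3])), (0.61, array([345.3, 200.4]), array([504.8, -38.5, 161.3]))]
[(0.86, array([433.8, 178.7]), array([542.1, 234.2, 107.3])), (0.82, array([116.2, 265.9]), array([ 316.3, -335.9,  107.3])), (0.62, array([362.2, 185.3]), array([444.6, 105.5, 107.3])), (0.46, array([334.9, 145.8]), array([277.1, 228.7, 107.3]))]
origin 354 118
top pred px [264.7 126.8 228.  129. ]
[(0.8, array([437.3, 260.3]), array([ 267.3, -192.2,  161.3]))]
[(0.91, array([467.8, 291.1]), array([ 206.1, -268.9,  107.3]))]
t 6.15 pos [530.9598 152.3187 139.71  ] rot [-3.1401  0.0005  1.4438] F [ 0.0453  0.3886 -0.7154] open 0.1853621557640453 29.9997541308403
slide m [-0.4244 -0.0214 -0.0003] roll -0.00024802088017272794 dist 424.98182502247374
```

View pics/lift.png

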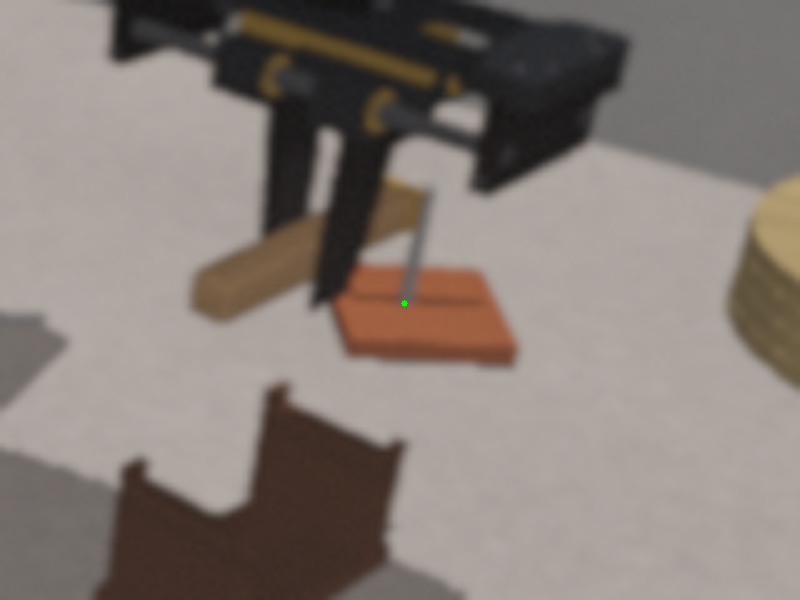

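The green dot at the predicted tip position (404,302 in the crop) lies on the rod's end, so the grasp matches the model. I'll carry it to the near end of the joint.

Emit:
step_arm([
  {"slide": [-0.03,-0.002,0],"roll": 0},
  {"slide": [-0.08,-0.005,0],"roll": 0},
  {"slide": [-0.13,-0.008,0],"roll": 0},
  {"slide": [-0.18,-0.011,0],"roll": 0},
  {"slide": [-0.23,-0.0145,0],"roll": 0},
])

```text
t: 6.78
eef_pos: [487.2, -75.4, 139.9]
tcp_rot: [-3.141, -0.0, 1.444]
ft_force: [0.3, 0.1, -0.9]
opening: 0.192
grip_force: 30.0
```

Emit:
step_arm([
  {"slide": [-0.05,-0.003,0.01],"roll": 0},
  {"slide": [-0.1,-0.006,0.02],"roll": 0},
  {"slide": [-0.145,-0.009,0.03],"roll": 0},
  {"slide": [-0.18,-0.011,0.04],"roll": 0},
  {"slide": [-0.195,-0.012,0.05],"roll": 0},
])

```text
t: 7.4
eef_pos: [450.6, -267.2, 89.5]
tcp_rot: [-3.141, -0.0, 1.442]
ft_force: [0.6, 0.0, -0.2]
opening: 0.185
grip_force: 30.0
```

Emit:
step_arm([
  {"slide": [0,0,0],"roll": 0},
  {"slide": [0,0,0],"roll": 0},
])

```text
t: 7.65
eef_pos: [451.4, -264.8, 90.7]
tcp_rot: [-3.141, -0.0, 1.445]
ft_force: [0.6, -0.7, -0.9]
opening: 0.185
grip_force: 30.0
```

```bash
python3 look.py pics/near.png; python3 go.py 450.5 -267.9 48.5 1.444
python3 - <<'E'
from fit import *
p,r=fit("scene",[E["scene"][0]],np.array([556.1,-188,-.04]),3); print("scene",p*[1,1,1000],r)
E
```

```text
tcp [ 451.4 -264.8   90.7] [-3.1 -0.   1.4]
pred grip [ 451.4 -264.8  109.7] tip [ 462.1 -180.5   55.7]
scene pred px [212.8 283.  265.9 282.7]
[(0.84, array([178.5, 270. ]), array([ 393.7, -281.6,  109.7])), (0.72, array([211.5, 285. ]), array([ 453.3, -268.3,  109.7])), (0.72, array([331.4, 159.3]), array([323.4, 156.2, 109.7])), (0.51, array([344.8, 197.6]), array([449.7,  39. , 109.7]))]
[(0.91, array([266.2, 282.6]), array([ 462.3, -180.1,   55.7])), (0.75, array([360.9, 180.6]), array([379.4, 202.7,  55.7])), (0.73, array([338.4, 146.3]), array([213. , 330.4,  55.7])), (0.67, array([117.3, 265.7]), array([ 249.2, -317.5,   55.7]))]
origin 185 222
top pred px [463.  174.  418.4 173.5]
[(0.71, array([258.1, 221. ]), array([345.4, 165.4, 109.7])), (0.67, array([434. , 259.7]), array([ 270.2, -198.3,  109.7])), (0.64, array([197.2, 292.7]), array([196.2, 286.2, 109.7]))]
[(0.7, array([158. , 307.9]), array([159.3, 383. ,  55.7])), (0.59, array([216.3, 229.7]), array([330.8, 262.1,  55.7]))]
t 7.95 pos [ 451.4945 -265.3665   90.944 ] rot [3.1412 0.0003 1.4446] F [ 0.2581  0.5631 -0.9698] open 0.1856370974187903 29.999674558639526
slide m [-0.0026 -0.0007  0.0424] roll 0.000600783141228689 dist 42.53119688231289
scene [ 894.13 -188.98  -88.95] 0.00019357721604828832
```

View pics/near.png

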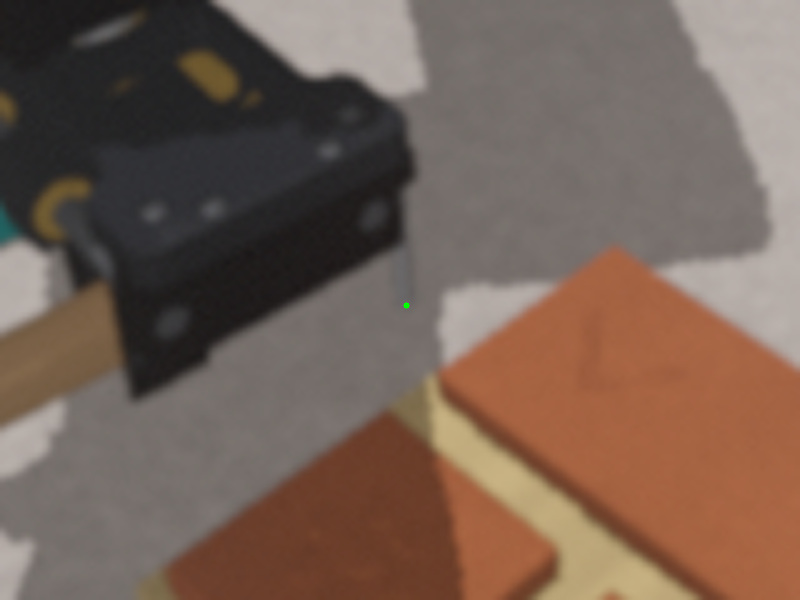

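The predicted tip dot (405,304) coincides with the rod end, and the joint's near mouth is just below it at (415,395). Lowering into the joint mouth.

Emit:
step_arm([
  {"slide": [-0.0028,0,0.01],"roll": 0},
  {"slide": [-0.0028,0,0.022],"roll": 0},
  {"slide": [-0.0028,0,0.032],"roll": 0},
  {"slide": [-0.0028,0,0.039],"roll": 0},
  {"slide": [-0.0028,0,0.0425],"roll": 0},
])

```text
t: 8.62
eef_pos: [450.8, -268.5, 47.5]
tcp_rot: [-3.141, -0.0, 1.444]
ft_force: [-0.7, 0.6, -0.8]
opening: 0.189
grip_force: 30.0
```

Emit:
step_arm([
  {"slide": [0,0,0],"roll": 0},
  {"slide": [0,0,0],"roll": 0},
])

```text
t: 8.88
eef_pos: [451.0, -268.7, 48.4]
tcp_rot: [3.141, 0.0, 1.444]
ft_force: [-1.1, -0.2, -1.2]
opening: 0.184
grip_force: 30.0
```

```bash
python3 look.py pics/in.png; python3 go.py 640.3 -276.1 48.5 1.444
```

```text
tcp [ 451.  -268.7   48.4] [3.1 0.  1.4]
pred grip [ 451.  -268.7   67.4] tip [ 461.8 -184.4   13.4]
scene pred px [214.4 306.  265.5 302.7]
[(0.66, array([213.7, 308.6]), array([ 454.3, -272.3,   67.4])), (0.52, array([330. , 160.1]), array([268.6, 221.9,  67.4]))]
[(0.88, array([264. , 300.3]), array([ 456. , -182.4,   13.4])), (0.81, array([118.7, 268.5]), array([ 202.9, -305.2,   13.4])), (0.72, array([339.5, 148.8]), array([168.3, 397.4,  13.4])), (0.71, array([362.9, 181.5]), array([343.9, 269.4,  13.4]))]
origin 185 242
top pred px [459.1 178.  416.2 177.3]
[(0.83, array([196.5, 291.3]), array([197.5, 297.4,  67.4])), (0.67, array([439.8, 259.2]), array([ 272.8, -221.4,   67.4])), (0.59, array([257.2, 223.2]), array([345.2, 171.8,  67.4]))]
[(0.87, array([211.3, 229.5]), array([334.8, 281.6,  13.4])), (0.87, array([467.3, 291.9]), array([ 201.7, -297.2,   13.4])), (0.63, array([159.4, 310.6]), array([150.4, 392.4,  13.4]))]
t 9.175 pos [ 450.928  -268.6349   48.282 ] rot [3.1414 0.0002 1.4438] F [ 0.7678 -0.44    0.1563] open 0.1878947270954769 29.999707639217377
slide m [ 0.0166  0.1888 -0.0002] roll -0.0002001047705200154 dist 189.51918414364158
```

View pics/in.png

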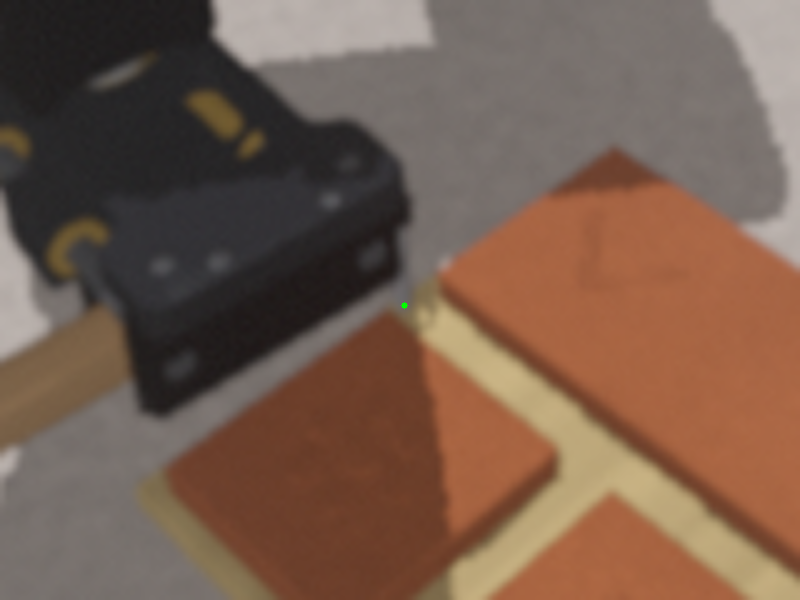

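The tip sits between the slab corners at the joint mouth, (404,305) in the crop, with no contact force. Tracing at 4.2 mm per row (34 mm/s).

Emit:
step_arm([
  {"slide": [0.0004,0.0042,0],"roll": 0},
  {"slide": [0.0007,0.0084,0],"roll": 0},
  {"slide": [0.0011,0.0126,0],"roll": 0},
  {"slide": [0.0015,0.0168,0],"roll": 0},
  {"slide": [0.0018,0.021,0],"roll": 0},
])

```text
t: 9.8
eef_pos: [472.3, -269.5, 48.1]
tcp_rot: [-3.142, 0.0, 1.444]
ft_force: [-0.1, -0.2, -0.3]
opening: 0.187
grip_force: 30.0
```

Emit:
step_arm([
  {"slide": [0.0004,0.0042,0],"roll": 0},
  {"slide": [0.0007,0.0084,0],"roll": 0},
  {"slide": [0.0011,0.0126,0],"roll": 0},
  {"slide": [0.0015,0.0168,0],"roll": 0},
  {"slide": [0.0018,0.021,0],"roll": 0},
])

```text
t: 10.42
eef_pos: [493.3, -270.3, 48.1]
tcp_rot: [3.142, 0.0, 1.444]
ft_force: [0.5, -0.3, -1.1]
opening: 0.188
grip_force: 30.0
```

```bash
python3 go.py 640.3 -276.1 48.5 1.444
```

```text
t 10.425 pos [ 493.2931 -270.3491   48.1359] rot [3.1416 0.0001 1.4438] F [ 0.4645 -0.3116 -1.0541] open 0.18814562740432736 29.99969244003296
slide m [ 0.0129  0.1466 -0.0004] roll -0.00017522061841201975 dist 147.11975186513155
```

On course, with no contact. Continuing.

Emit:
step_arm([
  {"slide": [0.0004,0.0042,0],"roll": 0},
  {"slide": [0.0007,0.0084,0],"roll": 0},
  {"slide": [0.0011,0.0126,0],"roll": 0},
  {"slide": [0.0015,0.0168,0],"roll": 0},
  {"slide": [0.0018,0.021,0],"roll": 0},
])

```text
t: 11.05
eef_pos: [514.4, -271.2, 48.1]
tcp_rot: [3.142, 0.0, 1.444]
ft_force: [0.3, 0.3, -1.5]
opening: 0.188
grip_force: 30.0
```

Emit:
step_arm([
  {"slide": [0.0004,0.0042,0],"roll": 0},
  {"slide": [0.0007,0.0084,0],"roll": 0},
  {"slide": [0.0011,0.0126,0],"roll": 0},
  {"slide": [0.0015,0.0168,0],"roll": 0},
  {"slide": [0.0018,0.021,0],"roll": 0},
])

```text
t: 11.68
eef_pos: [535.4, -272.1, 48.1]
tcp_rot: [3.142, 0.0, 1.444]
ft_force: [0.2, -0.4, -1.3]
opening: 0.189
grip_force: 30.0
```

```bash
python3 look.py pics/mid.png | head -5;  python3 go.py 640.3 -276.1 48.5 1.444
```

```text
tcp [ 535.4 -272.1   48.1] [3.1 0.  1.4]
pred grip [ 535.4 -272.1   67.1] tip [ 546.2 -187.8   13.1]
scene pred px [252.  340.6 302.2 332.1]
[(0.88, array([251.3, 341.3]), array([ 535.6, -273.3,   67.1])), (0.76, array([344.5, 200.3]), array([415.3,  88.1,  67.1])), (0.55, array([331.1, 162.1]), array([277.8, 214.9,  67.1])), (0.55, array([178.3, 269.1]), array([ 344.4, -260.2,   67.1]))]
[(0.87, array([361.5, 182.1]), array([342.8, 264.5,  13.1])), (0.84, array([118. , 267.5]), array([ 199. , -304.8,   13.1])), (0.57, array([336.4, 146.7]), array([150.7, 404.3,  13.1]))]
t 11.975 pos [ 534.9963 -272.0849   48.1168] rot [-3.1415  0.      1.4437] F [-0.9469 -1.3245 -1.002 ] open 0.18942355388715598 29.999724626541138
slide m [ 0.0094  0.105  -0.0004] roll -0.00027132279637953616 dist 105.38096263323116
```

View pics/mid.png

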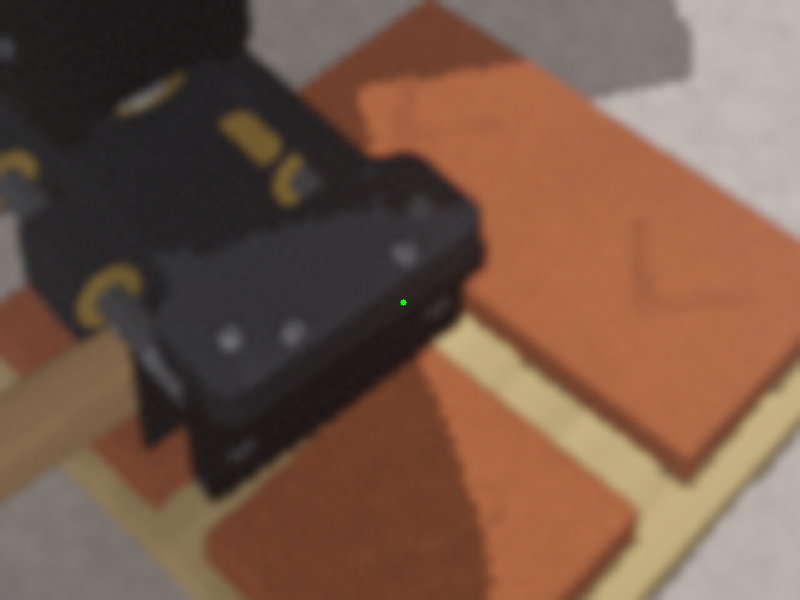

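The gripper hides the tip at (403,302), which lies in line with the joint running on to (620,450). The forces are still only noise. Continuing to the far end.

Emit:
step_arm([
  {"slide": [0.0004,0.0042,0],"roll": 0},
  {"slide": [0.0007,0.0084,0],"roll": 0},
  {"slide": [0.0011,0.0126,0],"roll": 0},
  {"slide": [0.0015,0.0168,0],"roll": 0},
  {"slide": [0.0018,0.021,0],"roll": 0},
])

```text
t: 12.6
eef_pos: [556.5, -273.0, 48.1]
tcp_rot: [-3.142, 0.0, 1.444]
ft_force: [-0.5, 0.1, -1.0]
opening: 0.187
grip_force: 30.0
```

Emit:
step_arm([
  {"slide": [0.0004,0.0042,0],"roll": 0},
  {"slide": [0.0007,0.0084,0],"roll": 0},
  {"slide": [0.0011,0.0126,0],"roll": 0},
  {"slide": [0.0015,0.0168,0],"roll": 0},
  {"slide": [0.0018,0.021,0],"roll": 0},
])

```text
t: 13.22
eef_pos: [577.5, -273.9, 48.1]
tcp_rot: [-3.142, 0.0, 1.444]
ft_force: [-0.8, -0.3, -0.8]
opening: 0.185
grip_force: 30.0
```

Emit:
step_arm([
  {"slide": [0.0004,0.0042,0],"roll": 0},
  {"slide": [0.0007,0.0084,0],"roll": 0},
  {"slide": [0.0011,0.0126,0],"roll": 0},
  {"slide": [0.0015,0.0168,0],"roll": 0},
  {"slide": [0.0018,0.021,0],"roll": 0},
])

```text
t: 13.85
eef_pos: [598.6, -274.7, 48.1]
tcp_rot: [3.142, 0.0, 1.444]
ft_force: [-0.1, -0.1, -1.2]
opening: 0.186
grip_force: 30.0
```

Emit:
step_arm([
  {"slide": [0.0004,0.0042,0],"roll": 0},
  {"slide": [0.0007,0.0084,0],"roll": 0},
  {"slide": [0.0011,0.0126,0],"roll": 0},
  {"slide": [0.0015,0.0168,0],"roll": 0},
  {"slide": [0.0018,0.021,0],"roll": 0},
])

```text
t: 14.48
eef_pos: [619.7, -275.6, 48.1]
tcp_rot: [3.142, 0.0, 1.444]
ft_force: [-0.1, 0.4, -1.5]
opening: 0.189
grip_force: 30.0
```

Emit:
step_arm([
  {"slide": [0.0004,0.0042,0],"roll": 0},
  {"slide": [0.0007,0.0084,0],"roll": 0},
  {"slide": [0.0011,0.0126,0],"roll": 0},
  {"slide": [0.0015,0.0168,0],"roll": 0},
  {"slide": [0.0018,0.021,0],"roll": 0},
])

```text
t: 15.1
eef_pos: [640.7, -276.5, 48.1]
tcp_rot: [3.142, 0.0, 1.444]
ft_force: [-0.1, -0.2, -1.2]
opening: 0.188
grip_force: 30.0
```

```bash
python3 look.py; python3 go.py 531.3 152.4 140 1.444
```

```text
tcp [ 640.7 -276.5   48.1] [3.1 0.  1.4]
pred grip [ 640.7 -276.5   67.1] tip [ 651.5 -192.2   13.1]
scene pred px [310.9 394.5 357.7 376.3]
[(0.68, array([178.7, 271.3]), array([ 349.4, -262.6,   67.1]))]
[(0.74, array([118. , 268.5]), array([ 201.7, -306. ,   13.1])), (0.62, array([359.8, 376.5]), array([ 653.8, -190.6,   13.1]))]
top pred px [459.1  96.3 417.5  99. ]
[(0.82, array([259.1, 222. ]), array([347.9, 167.8,  67.1])), (0.74, array([439. , 259.2]), array([ 272.8, -219.7,   67.1])), (0.63, array([196.5, 292.5]), array([194.9, 297.4,  67.1]))]
[(0.83, array([158. , 310.3]), array([151. , 395.7,  13.1])), (0.65, array([213.3, 225.8]), array([343.3, 277.5,  13.1]))]
t 15.4 pos [ 640.305  -276.4488   48.1137] rot [-3.1415  0.0001  1.4438] F [-0.0825  0.6294 -0.9592] open 0.18703315803187612 29.999674558639526
slide m [ 0.4116 -0.1624 -0.0919] roll -0.00021664874761428976 dist 451.9253444958361
```

Traced to about 5 mm past the far end, free of contact. Lifting out, and working out the rest's pose from the base corners seen earlier.

Emit:
step_arm([
  {"slide": [0,0,-0.01],"roll": 0},
  {"slide": [0,0,-0.03],"roll": 0},
  {"slide": [0,0,-0.055],"roll": 0},
  {"slide": [0,0,-0.08],"roll": 0},
  {"slide": [0,0,-0.092],"roll": 0},
])

```text
t: 16.02
eef_pos: [641.0, -276.7, 143.1]
tcp_rot: [3.139, 0.001, 1.444]
ft_force: [-0.2, 0.3, -0.8]
opening: 0.191
grip_force: 30.0
```

```bash
python3 - <<'E'
from h import *
np.set_printoptions(precision=1,suppress=True)
c=cam("scene"); q=[at_z(c,(365+x/8-.5,185+y/8-.5),0)[:2] for x,y in((65,425),(250,545),(530,360))]
e=lambda a,b:(np.linalg.norm(b-a),np.degrees(np.arctan2(*(b-a)[::-1])))
print("scene",q,e(q[0],q[1]),e(q[1],q[2]),"centre",(q[0]+q[2])/2)
c=cam("top"); r=[at_z(c,(215+x/4-.5,105+y/4-.5),0)[:2] for x,y in((113,207),(325,238))]
a=(r[0]-r[1])/np.linalg.norm(r[0]-r[1]); n=np.array([a[1],-a[0]])
print("top",r,e(r[1],r[0]),"centre",(r[0]+r[1])/2+33*n)
E
python3 go.py 531.3 152.4 140 1.444
```

```text
scene [array([488. ,  97.1]), array([550.5,  86.3]), array([568.7, 208.2])] (np.float64(63.42553059813801), np.float64(-9.837088737938743)) (np.float64(123.25911793380818), np.float64(81.54410717081322)) centre [528.4 152.6]
top [array([508.7, 218. ]), array([491.8,  93.7])] (np.float64(125.50446346878286), np.float64(82.23752392084883)) centre [533.  151.4]
t 16.125 pos [ 640.917  -276.7253  142.2232] rot [3.1388 0.0011 1.4438] F [-0.3275  0.2916 -1.0077] open 0.18992851084081952 29.99973714351654
slide m [ 0.4118 -0.1631  0.0022] roll -0.00021657655003193277 dist 442.91011011280443
```

Emit:
step_arm([
  {"slide": [0.03,-0.012,0],"roll": 0},
  {"slide": [0.075,-0.03,0],"roll": 0},
  {"slide": [0.12,-0.048,0],"roll": 0},
  {"slide": [0.165,-0.066,0],"roll": 0},
  {"slide": [0.21,-0.083,0],"roll": 0},
])

```text
t: 16.75
eef_pos: [583.8, -56.2, 139.5]
tcp_rot: [-3.141, -0.0, 1.444]
ft_force: [0.8, -0.2, -1.1]
opening: 0.19
grip_force: 30.0
```

Emit:
step_arm([
  {"slide": [0.05,-0.02,0],"roll": 0},
  {"slide": [0.1,-0.04,0],"roll": 0},
  {"slide": [0.15,-0.06,0],"roll": 0},
  {"slide": [0.18,-0.072,0],"roll": 0},
  {"slide": [0.202,-0.08,0],"roll": 0},
])

```text
t: 17.38
eef_pos: [530.0, 154.3, 139.5]
tcp_rot: [-3.14, 0.0, 1.445]
ft_force: [-0.3, -0.4, -1.3]
opening: 0.19
grip_force: 30.0
```

Emit:
step_arm([
  {"slide": [0,0,0],"roll": 0},
  {"slide": [0,0,0],"roll": 0},
  {"slide": [0,0,0],"roll": 0},
])

```text
t: 17.75
eef_pos: [531.1, 152.0, 139.9]
tcp_rot: [-3.141, 0.0, 1.443]
ft_force: [0.5, -0.8, -0.2]
opening: 0.183
grip_force: 30.0
```

```bash
python3 go.py 531.3 152.4 50.6 1.444
```

```text
t 17.75 pos [531.1001 151.9988 139.9145] rot [-3.1414  0.0002  1.4427] F [ 0.5203 -0.7604 -0.1845] open 0.182842020086136 29.99964326620102
slide m [0.0004 0.0001 0.0893] roll -0.0012606158393919653 dist 89.31558908486754
```

Emit:
step_arm([
  {"slide": [0,0,0.02],"roll": 0},
  {"slide": [0,0,0.04],"roll": 0},
  {"slide": [0,0,0.06],"roll": 0},
  {"slide": [0,0,0.073],"roll": 0},
  {"slide": [0,0,0.08],"roll": 0},
])

```text
t: 18.38
eef_pos: [531.0, 152.5, 59.6]
tcp_rot: [-3.141, 0.0, 1.443]
ft_force: [-0.5, 0.5, -0.9]
opening: 0.193
grip_force: 30.0
```

Emit:
step_arm([
  {"slide": [0,0,0.003],"roll": 0},
  {"slide": [0,0,0.006],"roll": 0},
  {"slide": [0,0,0.008],"roll": 0},
  {"slide": [0,0,0.009],"roll": 0},
  {"slide": [0,0,0.009],"roll": 0},
])

```text
t: 19.0
eef_pos: [530.9, 152.9, 51.2]
tcp_rot: [3.141, 0.0, 1.444]
ft_force: [0.8, 0.7, -0.3]
opening: 0.187
grip_force: 30.0
```

Emit:
step_arm([
  {"slide": [0,0,0.0005],"roll": 0},
  {"slide": [0,0,0.0005],"roll": 0},
  {"slide": [0,0,0.0005],"roll": 0},
])

```text
t: 19.38
eef_pos: [530.9, 152.9, 50.6]
tcp_rot: [3.142, 0.0, 1.444]
ft_force: [0.7, -0.4, -0.2]
opening: 0.188
grip_force: 30.0
```

Emit:
step_arm([
  {"slide": [0,0,0],"roll": 0},
  {"slide": [0,0,0],"roll": 0},
  {"slide": [0,0,0],"roll": 0},
  {"slide": [0,0,0],"roll": 0},
  {"slide": [0,0,0],"roll": 0},
], fingers=1)

```text
t: 20.0
eef_pos: [530.9, 152.9, 50.6]
tcp_rot: [3.141, 0.0, 1.444]
ft_force: [0.4, -0.0, -0.1]
opening: 0.653
grip_force: 0.0
```

Emit:
step_arm([
  {"slide": [0,0,0],"roll": 0},
  {"slide": [0,0,0],"roll": 0},
  {"slide": [0,0,0],"roll": 0},
  {"slide": [0,0,0],"roll": 0},
])

```text
t: 20.5
eef_pos: [530.9, 152.9, 50.6]
tcp_rot: [-3.142, 0.0, 1.444]
ft_force: [-0.2, -0.2, -0.6]
opening: 0.994
grip_force: 0.0
```

Released. Rising straight up, then moving aside to check.

Emit:
step_arm([
  {"slide": [0,0,-0.02],"roll": 0},
  {"slide": [0,0,-0.05],"roll": 0},
  {"slide": [0,0,-0.09],"roll": 0},
  {"slide": [0,0,-0.13],"roll": 0},
  {"slide": [0,0,-0.15],"roll": 0},
])

```text
t: 21.12
eef_pos: [531.3, 152.9, 202.8]
tcp_rot: [3.139, -0.001, 1.444]
ft_force: [-0.5, -0.8, -0.1]
opening: 0.999
grip_force: 0.0
```

Emit:
step_arm([
  {"slide": [-0.05,0,0],"roll": 0},
  {"slide": [-0.1,0,0],"roll": 0},
  {"slide": [-0.15,0,0],"roll": 0},
  {"slide": [-0.2,0,0],"roll": 0},
  {"slide": [-0.25,0,0],"roll": 0},
])

```text
t: 21.75
eef_pos: [498.8, -96.7, 200.7]
tcp_rot: [3.141, 0.0, 1.444]
ft_force: [-0.2, 0.4, -0.4]
opening: 1.0
grip_force: 0.0
```

Emit:
step_arm([
  {"slide": [-0.05,0,0],"roll": 0},
  {"slide": [-0.08,0,0],"roll": 0},
  {"slide": [-0.1,0,0],"roll": 0},
  {"slide": [-0.1,0,0],"roll": 0},
])

```text
t: 22.25
eef_pos: [486.5, -194.9, 200.5]
tcp_rot: [-3.142, -0.0, 1.442]
ft_force: [-0.3, 0.2, -0.0]
opening: 1.001
grip_force: 0.0
```

```bash
sed -n '/^# handle/,$p' fit2.py > /tmp/b; (echo "from h import *"; cat /tmp/b) > chk.py; python3 chk.py
python3 - <<'E'
from h import *
for n in("scene","top"):
    c=cam(n); print(n,[(round(m["confidence"],2),at_z(c,m["uv"],69).round(1)) for m in mark_of(n,"stylus_grip")[:3]],[(round(m["confidence"],2),at_z(c,m["uv"],15).round(1)) for m in mark_of(n,"stylus_tip")[:4]])
E
```

```text
top 51 ((539.0007934570312, 209.33445739746094), (15.93579387664795, 19.65535545349121), 0.548770010471344) [23 26 10  8 51]
depth median [540.45908983 212.11453383  78.81245586]
[[267.50148085 138.01622629]]
scene 324 ((533.11328125, 148.96798706054688), (135.05763244628906, 20.21759605407715), 83.61683654785156) [  7   5  43  26 324]
depth median [533.20415007 143.35770248  78.31873464]
[[409.40032976 203.25129268]]
scene [(0.83, array([529.9, 152.7,  69. ])), (0.76, array([408.1,  98.5,  69. ])), (0.73, array([ 340.7, -263.8,   69. ]))] [(0.78, array([545.8, 243.3,  15. ])), (0.68, array([ 192.8, -302.7,   15. ])), (0.65, array([338. , 264.4,  15. ]))]
top [(0.89, array([198.6, 296.2,  69. ]))] [(0.59, array([539.8, 237.9,  15. ])), (0.5, array([150.7, 395.1,  15. ]))]
```

The handle is back level on the rest at its starting place: top face at 78 mm, rod hanging free. Handing in.

```bash
python3 -c "
from h import *
print(env.job_done())"
```

```text
the job is handed in; nothing more can be done
None
```

The job is handed in, with no verdict returned: the stylus tip ran the full joint near to far at about 34 mm/s, roughly 3 mm above the floor with no measurable contact force, and the stylus is back across both uprights of its rest, confirmed by the scene camera only because the arm largely blocked the top view.

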